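# Zero the leather thickness gauge and snap its cover shut

## Robot

A 7-joint arm with a two-finger parallel gripper is mounted at the origin on the work surface. World frame = base frame: x ahead of the robot, y to its left, z up, the work surface at z = 0. Lengths are in m, angles in rad, forces in N, time in s.
With the tool pointing down it reaches from about 0.4 to 0.85 m from the base axis. Payload 10.4 kg.
Tool frame: the origin (TCP) lies at the very end of the fingers, on their centre line; the grasp point (between the pads) lies 19 mm behind it (manip.grip_point_offset is the distance from the TCP to the grasp point, in m); z points along the fingers, y is the line along which they close (so a half turn about z gives the same grasp; the last joint's range is limited). The gripper opens to 85 mm and grips with 20 to 120 N. Pads are 22 mm wide; open, the fingers measure 114 mm over their backs; the gripper's body (76 mm by 85 mm) begins 54 mm behind the grasp point. The pads swing forward as they close: fully open they stand 13 mm farther back than shut.
Start: joints at [-1.349, 0.332, -0.065, 1.46, 0.022, 1.35, -0.088], TCP at [0.151, 0.606, 0.231] pointing down, gripper open.
Joint ranges: [-2.6, 2.6], [-0.5, 2.12], [-1.47, 1.34], [0.16, 2.42], [-1.27, 4.41], [0.06, 2.06], [-2.6, 2.6]. Speed limits (rad/s): [2.22, 2.22, 2.79, 2.79, 3.14, 3.14, 3.14].

## Interface

Orientations are given as a unit quaternion [x, y, z, w].
In Python, from workcell import manip gives the robot as it stands. The module is installed in compiled form; this text tells all that it offers.
- The arm moves only by the tool step_arm, never from a script. Its argument "moves" is a list of rows, each a list of 7 numbers: the closure, from 0 (fully open) to 1 (shut), then the shift along the world's x, y, z in mm, then the turn, a rotation vector about the world's x, y, z in rad. In form: [[grip, tx, ty, tz, ax, ay, az], ...]. A call has 1 to 10 rows; each row is the pose to reach, as a shift and turn from the pose commanded when the call began; what a row does not reach only later rows make up. A row lasts 1/10 s, in which the tool goes at most 50 mm and 8.59 degrees, less where a joint would pass 70% of its speed; a pose out of reach is approached as far as the arm can. A call with a gripper value outside its range is refused whole. The fingers move at their own pace and stop on an object; "grip_force" is the grip in N (left out, the last holds). Time passes only in rows, so rows that repeat a pose let the fingers close. It gives the time, the measured TCP pose, the force, the opening and the grip force at its end, in the units of the state.
- manip.get_obs(): the state, without advancing time (a new reading comes with each control period).
- manip.camera(name): name is "scene" or "side" or "wrist"; returns a dict with "image" (384x512x3 uint8, blue, green, red), "K" (3x3 intrinsics, pixels), "rvec" (rotation vector, rad) and "tvec" (3), from world to camera coordinates, as OpenCV has them; the wrist camera has in their place "mount" (4x4, takes a point from camera to tool coordinates, whose origin is the TCP and whose axes are the flange's). Camera axes: x right, y down, z forward; pixel columns grow to the right and rows downward; lengths in m; the calibration is good to about 2 mm. A picture is of the moment at which its call begins: read the wrist's pose just before it. There is no depth.
- manip.hand_in(): hands the job in; it is judged then, once.
The state is a dict: "clock": time; "joint_pos": joint angles; "joint_velocities": joint speeds; "tau": joint torques, N m; "position": TCP position; "ee_rot": TCP orientation; "ft_force": force on the tool from outside, world axes, zero at the start; "torque": the same for the moment, N m; "grip_width": opening from 0.0 (shut) to 1.0 (fully open); "grasp_force": force on a finger pad.
Only numpy, scipy, OpenCV 4.12 (cv2) and the standard library are available. Lean on these libraries where they do the work, as an engineer would, in place of code of your own. Each camera call takes 0.05 s, during which the arm holds its last target. There are 200 camera calls.

## Task

Zero the bench thickness gauge: turn the knurled bezel of its sloping dial until the zero mark (the bold triangle) stands right at the tip of the needle, and let go of it. Then swing the dust cover over the dial and press it down past its catch until it snaps fully shut, without forcing it hard, leaving the gauge at zero and the things around it where they are.

Things in the scene. Friction and masses are not known exactly. Their poses are not given: they have to be found in the camera images.
- gauge: Bench thickness gauge, fixed: a grey wedge-shaped case 170 mm wide (y), 144 mm deep (x), 52 mm high in front and 153 mm at the back, with a flat sloping top panel. Origin on the table under the middle of the bezel; x runs from its low front to its high back, z up. On its -y side a small measuring jaw stands out to y = -158 mm, up to 112 mm high.
- bezel_seat (a point): Point on the panel on the bezel's turning axis, 105 mm up. Axes as gauge; in them the panel slopes 35 degrees: its normal (the turning axis) is (-0.574, 0, 0.819), up-slope is (0.819, 0, 0.574). The bezel is a dark knurled drum, 60 mm across and 24 mm tall along the normal, with a white ticked dial on top; the panel is clear for 60 mm round the axis.
- bezel (a joint): Angle of the bezel (rad), which turns without end and stays where it is left, against some friction: 0 when its zero mark points straight up-slope, growing anticlockwise as seen looking down on the dial.
- needle (a joint): Angle of the thin black needle over the dial, counted the same way. The needle stays put while the bezel turns under it; it cannot be touched.
- zero_mark (a point): The zero mark on the bezel's dial, a bold black triangle pointing inwards, with a small bright lug beyond it on the bezel's rim (the only one). The point is 22 mm from the axis and 26 mm above the panel.
- needle_tip (a point): Tip of the needle (its thin long end; the short thick end is the tail), 22 mm from the axis and 26 mm above the panel.
- cover (a joint): Opening of the dust cover (rad): 0 shut, 2.32 fully open. It starts open, standing up behind the bezel; its stiff hinge keeps it at any angle. A steel nose on its free edge meets a spring catch at the panel's low edge at about 0.09 rad and must be forced past it (some 7 to 12 N at the free edge); then it snaps to 0 and is held.
- cover_hinge (a point): Middle of the cover's hinge line, which runs along the gauge's y on the panel, 78 mm up-slope of the bezel's axis. The axes are the cover's: -x from the hinge to its free edge, z out of its outer face.
- cover_edge (a point): Middle of the outer edge of the cover's free side, at (-150, 0, 38) mm from the hinge in the cover's axes. The cover is a shallow box with a clear top and grey sides, 150 mm from hinge to free edge, 150 mm wide, 38 mm deep, open towards the panel; its flat outer face may be pushed anywhere.
- tin: Low round dark tin, 56 mm across, 32 mm tall, in front of the gauge; origin under its middle. Bystander.
- spool: White thread spool, 42 mm across, 32 mm tall, at the gauge's +y side; origin under its middle. Bystander.
- weight_a: Black six-sided weight, 56 mm across, 45 mm tall, at the gauge's front -y corner; origin under its middle. Bystander.
- weight_b: The same kind of weight at the gauge's back +y corner. Bystander.
- awl: Awl with a wooden handle, 150 mm long, lying along its x in front of the gauge. Bystander.
- mallet: Mallet with a wooden handle, 260 mm long, lying along its x at the left of the table. Bystander.
- glue: White plastic bottle, 40 mm across, 110 mm tall, behind the gauge towards its -y side; origin under its middle. Bystander.

How it is judged:
On the way, in this order (a step that is already met when the one before it is completed fails the run):
1. the zero mark stands at the needle's tip, within 2.6 mm, with the bezel let go and the cover still open (distance between zero_mark and needle_tip below 0.0026 m and contact force between the fingers and bezel below 0.3 N and value of joint cover above 0.5 rad), for 0.3 s.
2. the cover is snapped shut (under 0.02 rad) (value of joint cover below 0.02 rad), for 0.2 s.
At the end, for the whole second after the job is handed in: The zero mark is within 2.6 mm (about 7 degrees) of the needle's tip, and the cover is held fully shut by its catch (under 0.02 rad), both at rest (distance between zero_mark and needle_tip below 0.0026 m and value of joint cover below 0.02 rad and velocity of joint cover below 0.02 rad/s and velocity of joint bezel below 0.05 rad/s); the robot touches nothing.
It fails at once if the cover is pushed with more than 60 N (contact force between any of the fingers, the arm and cover above 60 N).
It fails at once if one of the things around the gauge is moved by more than 30 mm (distance of any of tin, spool, weight_a, weight_b, awl, mallet, glue from where it was at the start of the episode above 0.03 m).
It also fails if it takes over 67 s, if anything falls off the work surface, if the arm or the gripper's body presses on something with over 40 N, if the wrist force passes 120 N, or if a joint passes its speed limit or range.

## Working session

There is one attempt and no reset: what is moved stays moved. The work goes in short steps, Python scripts to look and compute and a tool call to move; the robot and the scene stay as the last step left them, time stands still between calls to the robot, and variables do not carry over. Pictures are saved under pics/ and viewed, at most 10 in all, crops included, and the job is handed in when it is done.

Besides the shell and the picture viewer there is one more tool, called after ">>>" by a JSON object that holds its "api" and its "payload". step_arm: Moves the arm, as the interface text tells. Its arguments: {"type":"object","properties":{"moves":{"type":"array","items":{"type":"array","items":{"type":"number"}}},"grip_force":{"type":"number"}},"required":["moves"]}

```bash
mkdir -p pics; cat > h.py <<'E'
import numpy as np, cv2
from scipy.spatial.transform import Rotation as R
from workcell import manip
def shot(name):
    o=manip.get_obs(); c=manip.camera(name)
    if 'mount' in c:
        T=np.eye(4);T[:3,:3]=R.from_quat(o['ee_rot']).as_matrix();T[:3,3]=o['position']
        W=np.linalg.inv(T@np.array(c['mount']))
    else:
        W=np.eye(4);W[:3,:3]=cv2.Rodrigues(np.array(c['rvec'],float))[0];W[:3,3]=np.ravel(c['tvec'])
    return c['image'],np.array(c['K']),W
def proj(K,W,p):
    q=(np.atleast_2d(p)@W[:3,:3].T+W[:3,3])@K.T; return q[:,:2]/q[:,2:]
def ray(K,W,uv):
    d=W[:3,:3].T@np.linalg.inv(K)@np.array([uv[0],uv[1],1.]); return -W[:3,:3].T@W[:3,3],d/np.linalg.norm(d)
def plane(K,W,uv,p0,n):
    o,d=ray(K,W,uv); return o+d*(np.dot(np.array(p0)-o,n)/np.dot(d,n))
def tri(rays):
    A=sum(np.eye(3)-np.outer(d,d) for o,d in rays); b=sum((np.eye(3)-np.outer(d,d))@o for o,d in rays)
    return np.linalg.solve(A,b)
E
python3 - <<'E'
from h import *
ims=[]
for n in ['scene','side']:
    im,K,W=shot(n); cv2.imwrite(f'pics/{n}.png',im); np.savez(f'{n}.npz',im=im,K=K,W=W); ims.append(im)
    print(n,K[0,0],-W[:3,:3].T@W[:3,3],W[2,:3])
E
```

```text
scene 365.1613550426469 [ 1.19920965 -0.42642482  0.70942774] [-0.6175274   0.51316203 -0.59609113]
side 473.8509213836688 [ 0.19156579 -0.64412201  1.03959899] [ 0.29345819  0.59318081 -0.74967914]
```

View pics/scene.png

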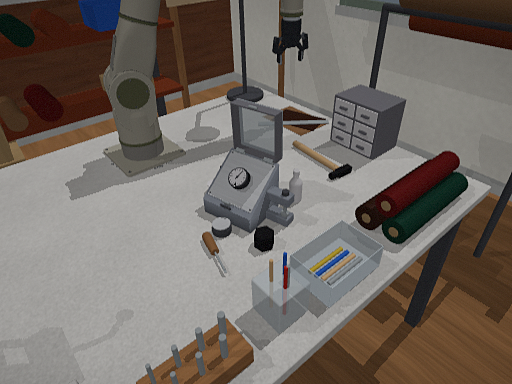

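View pics/side.png

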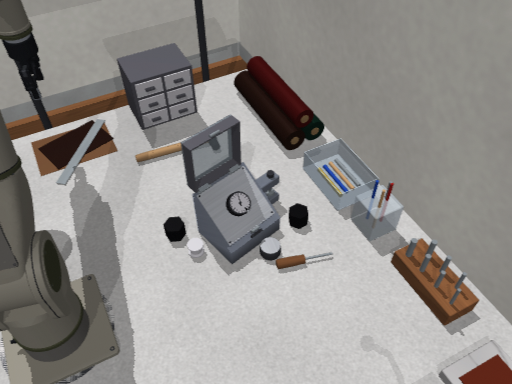

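```bash
python3 - <<'E'
from h import *
a=np.load('scene.npz');b=np.load('side.npz')
A=cv2.resize(a['im'][90:240,190:320],None,fx=3.07,fy=4,interpolation=cv2.INTER_CUBIC)
A=cv2.resize(a['im'][90:240,195:305],(396,540),interpolation=cv2.INTER_CUBIC)
B=cv2.resize(b['im'][115:265,180:290],(396,540),interpolation=cv2.INTER_CUBIC)
cv2.imwrite('pics/crop1.png',np.hstack([A,B]))
p=tri([ray(a['K'],a['W'],(239,178)),ray(b['K'],b['W'],(239,203))]);print(p,proj(a['K'],a['W'],p),proj(b['K'],b['W'],p))
E
```

```text
[0.50755679 0.07016385 0.11572139] [[239.09506149 177.87648954]] [[239.05831433 203.16316191]]
```

View pics/crop1.png

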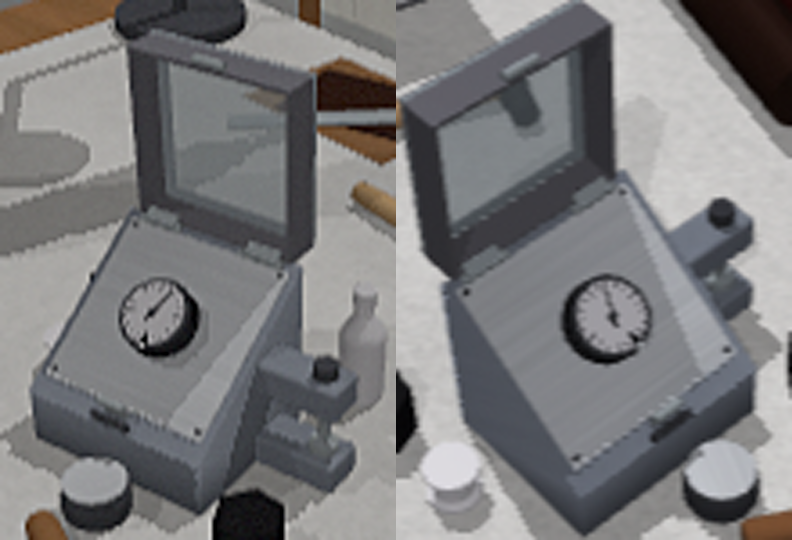

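```bash
cat > meas.py <<'E'
from h import *
a=np.load('scene.npz');b=np.load('side.npz')
def T(s,d):
    u=(195+s[0]/3.6-.4,90+s[1]/3.6-.4);v=(180+(d[0]-396)/3.6-.4,115+d[1]/3.6-.4)
    p=tri([ray(a['K'],a['W'],u),ray(b['K'],b['W'],v)]);e=proj(a['K'],a['W'],p)[0]-u;return p,e
P=dict(HL=((136,222),(463,290)),HR=((283,275),(623,189)),FR=((197,432),(728,350)),FL=((53,370),(576,460)),dial=((158,312),(612,317)),
 mark=((143,340),(636,343)),tip=((174,288),(606,290)),cTL=((128,35),(404,103)),cTR=((315,72),(585,5)),jaw=((325,368),(722,212)))
Q={}
for k,(s,d) in P.items(): Q[k],e=T(s,d);print(k,Q[k].round(4),e.round(1))
C=np.array([Q[k] for k in('HL','HR','FR','FL')]);m=C.mean(0);n=np.linalg.svd(C-m)[2][2];n*=np.sign(n[2])
print('n',n,'tilt',np.degrees(np.arccos(n[2])),'mean',m)
up=(Q['HL']+Q['HR']-Q['FL']-Q['FR'])/2;yy=(Q['HL']-Q['HR']+Q['FL']-Q['FR'])/2
print('up',up,np.linalg.norm(up),'y',yy,np.linalg.norm(yy),'yaw',np.degrees(np.arctan2(up[1],up[0])),np.degrees(np.arctan2(-yy[0],yy[1])),np.degrees(np.arctan2(-n[1],-n[0])))
E
python3 meas.py; python3 -c "
from h import *
o=manip.get_obs();print(o)"
```

```text
HL [0.4178 0.1168 0.1457] [ 0.2 -0.3]
HR [0.5602 0.1533 0.1461] [ 0.1 -0.2]
FR [0.588  0.0407 0.066 ] [ 0.1 -0.2]
FL [0.4473 0.0041 0.064 ] [ 0.2 -0.3]
dial [0.5077 0.0676 0.1217] [-0.2  0.3]
mark [0.516  0.0463 0.11  ] [-0.   0.1]
tip [0.5099 0.0815 0.1376] [-0.5  0.7]
cTL [0.4037 0.1354 0.3056] [ 1.2 -2. ]
cTR [0.5525 0.1879 0.3004] [-0.6  0.9]
jaw [0.6319 0.1319 0.1064] [ 0.2 -0.2]
n [ 0.13672388 -0.55468187  0.82075246] tilt 34.83981069747543 mean [0.50331276 0.07870374 0.10546323]
up [-0.02863522  0.11264092  0.08089224] 0.14160334994914742 y [-0.14151807 -0.03657248 -0.00114523] 0.14617189465302716 yaw 104.26341234395667 104.48991231986663 103.84684278193227
{'clock': 0.1, 'joint_pos': array([-1.34861524,  0.33277333, -0.06470354,  1.46083601,  0.0215778 ,
        1.34991576, -0.08850532]), 'joint_velocities': array([ 0.00052754, -0.00057997,  0.00068576, -0.00270081,  0.0010407 ,
       -0.00080196, -0.00024695]), 'tau': array([ 6.85048963e-04, -6.26744199e+01,  4.85363533e-02, -3.92425704e+01,
        1.61848823e-02,  6.98456046e-03, -2.92547149e-06]), 'position': array([0.15137819, 0.60604851, 0.23062775]), 'ee_rot': array([ 1.22079284e-01,  9.92520159e-01, -6.16287938e-04, -5.87139322e-05]), 'ft_force': array([ 0.40738814, -0.90643286, -0.58039112]), 'torque': array([-0.01500632,  0.01279361,  0.00095744]), 'grasp_force': 0.0, 'grip_width': 0.998619405628751}
```

>>> {"api": "step_arm", "payload": {"moves": [[0,0,0,50,0,0,-0.1],[0,0,0,100,0,0,-0.2],[0,10,-10,150,0,0,-0.3],[0,30,-40,190,0,0,-0.4],[0,55,-80,200,0,0,-0.5],[0,80,-125,200,0,0,-0.6],[0,105,-170,200,0,0,-0.7],[0,130,-215,200,0,0,-0.8],[0,160,-260,200,0,0,-0.9],[0,185,-300,200,0,0,-1.0]]}}

```text
clock: 1.1
position: [0.3327, 0.3114, 0.4312]
ee_rot: [0.585, 0.811, 0.0, -0.0]
ft_force: [0.9, 1.1, 1.1]
grip_width: 1.0
grasp_force: 0.0
```

>>> {"api": "step_arm", "payload": {"moves": [[0,25,-40,0,0,0,-0.1],[0,50,-80,0,0,0,-0.2],[0,75,-120,0,0,0,-0.3],[0,100,-160,0,0,0,-0.3],[0,125,-200,0,0,0,-0.3],[0,150,-240,0,0,0,-0.3],[0,175,-280,0,0,0,-0.3],[0,195,-315,0,0,0,-0.3],[0,195,-330,0,0,0,-0.3],[0,195,-330,0,0,0,-0.3]]}}

```text
clock: 2.1
position: [0.527, -0.0194, 0.4311]
ee_rot: [0.7, 0.714, -0.001, 0.0]
ft_force: [0.5, -0.2, -0.1]
grip_width: 1.003
grasp_force: 0.0
```

```bash
python3 -c "
from h import *
o=manip.get_obs();print(o['clock'],o['joint_pos'].round(2),o['position'],R.from_quat(o['ee_rot']).as_matrix().round(2))"
```

```text
2.1 [-0.7   0.08  0.72  1.37 -0.05  1.71  0.03] [ 0.52695111 -0.01943094  0.43107019] [[-0.02  1.   -0.  ]
 [ 1.    0.02 -0.  ]
 [-0.   -0.   -1.  ]]
```

>>> {"api": "step_arm", "payload": {"moves": [[0,0,-10,0,0.118,0.03,0],[0,0,-20,-10,0.236,0.06,0],[0,0,-20,-40,0.354,0.09,0],[0,5,-20,-80,0.472,0.12,0],[0,5,-15,-120,0.592,0.15,0],[0,5,-10,-160,0.592,0.15,0],[0,5,-10,-165,0.592,0.15,0],[0,5,-10,-165,0.592,0.15,0],[0,5,-10,-165,0.592,0.15,0]]}}

```text
clock: 3.0
position: [0.5328, -0.0258, 0.2689]
ee_rot: [0.665, 0.684, 0.158, -0.255]
ft_force: [-0.1, 0.1, -0.5]
grip_width: 0.998
grasp_force: 0.0
```

```bash
python3 - <<'E'
from h import *
o=manip.get_obs();print(o['clock'],o['joint_pos'].round(2),o['position'],R.from_quat(o['ee_rot']).as_matrix().round(3))
im,K,W=shot('wrist'); np.savez('w1.npz',im=im,K=K,W=W); cv2.imwrite('pics/w1.png',im)
print('cam',-W[:3,:3].T@W[:3,3],W[2,:3],K[0,0]); print(manip.camera('wrist')['mount'])
E
```

```text
3.0 [-0.3   0.4   0.77  1.55 -0.73  1.74  0.55] [ 0.5327846  -0.02584158  0.26891029] [[ 0.014  0.99  -0.139]
 [ 0.829  0.066  0.555]
 [ 0.559 -0.123 -0.82 ]]
cam [ 0.55397006 -0.04828587  0.42308253] [-0.13775633  0.31292091 -0.93973597] 327.7668535034084
[[-6.24710126e-04 -9.63411392e-01 -2.68026305e-01  6.79025919e-02]
 [ 9.99999793e-01 -6.43397529e-04 -1.81082527e-05  5.20793246e-04]
 [-1.55001765e-04 -2.68026261e-01  9.63411594e-01 -1.41811557e-01]
 [ 0.00000000e+00  0.00000000e+00  0.00000000e+00  1.00000000e+00]]
```

View pics/w1.png

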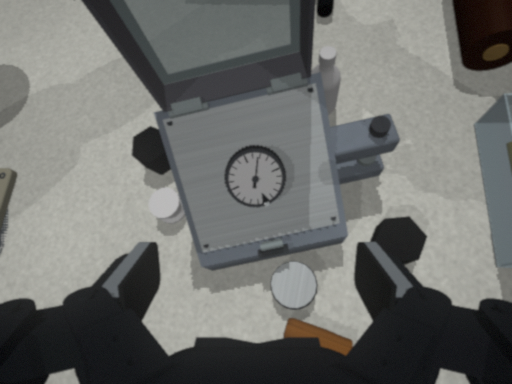

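```bash
cat > dial.py <<'E'
from h import *
import sys
yaw=np.radians(104.2);g=np.array([np.cos(yaw),np.sin(yaw),0]);gy=np.array([-g[1],g[0],0]);c,s=.8192,.5736
n=-s*g+c*np.array([0,0,1]);up=c*g+s*np.array([0,0,1])
def dial(im,K,W,guess):
    """dark knurled rim -> blob centre; then angles of the mark and needle in the dial plane"""
    u0=proj(K,W,guess)[0]
    gray=cv2.cvtColor(im,cv2.COLOR_BGR2GRAY)
    yy,xx=np.mgrid[:im.shape[0],:im.shape[1]]
    D=-W[:3,:3].T@W[:3,3]
    d=np.stack([xx,yy,np.ones_like(xx)],-1)@np.linalg.inv(K).T@W[:3,:3]
    t=((guess-D)@n)/(d@n);P=D+d*t[...,None]-guess
    a,b=P@up,P@gy
    return gray,a,b
if __name__=='__main__':
    z=np.load(sys.argv[1]);im,K,W=z['im'],z['K'],z['W']
    guess=np.array([.5077,.0676,.1217]);
    print('guess px',proj(K,W,guess))
    gray,a,b=dial(im,K,W,guess)
    r=np.hypot(a,b)
    m=((r<.045)&(gray<70)).astype(np.uint8)
    cs=max(cv2.findContours(m,cv2.RETR_EXTERNAL,cv2.CHAIN_APPROX_NONE)[0],key=cv2.contourArea)
    print('drum ellipse',cv2.fitEllipse(cs))
    w=((r<.04)&(gray>110)).astype(np.uint8)
    w=cv2.morphologyEx(w,cv2.MORPH_CLOSE,np.ones((3,3)))
    x,y,ww,h=cv2.boundingRect(cs)
    cv2.imwrite('pics/'+sys.argv[2],cv2.resize(im[y-8:y+h+8,x-8:x+ww+8],(600,600),interpolation=cv2.INTER_CUBIC));print(x-8,y-8,ww+16,h+16)
E
python3 dial.py w1.npz d1.png
```

```text
guess px [[255.80740029 175.46556438]]
drum ellipse ((254.81309509277344, 176.1443328857422), (57.06820297241211, 58.318660736083984), 61.51749801635742)
217 137 77 78
```

View pics/d1.png

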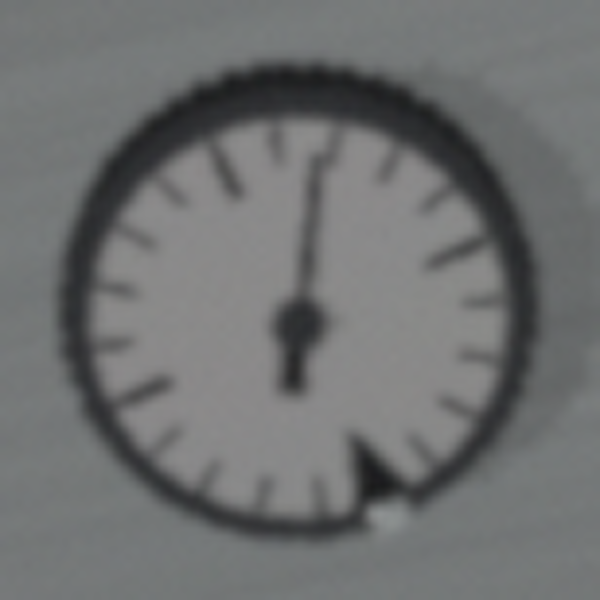

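```bash
cat > ang.py <<'E'
from dial import *
a=np.load('scene.npz');b=np.load('side.npz');w=np.load('w1.npz')
cv=lambda x,y:(217+x*77/600-.5,137+y*78/600-.5)
rs=[ray(a['K'],a['W'],(238.5,176.3)),ray(b['K'],b['W'],(239.6,202.7)),ray(w['K'],w['W'],cv(298,325))]
p=tri(rs);print('dial',p,[np.linalg.norm(np.cross(p-o,d)).round(4) for o,d in rs])
print('pairs',tri(rs[::2]),tri(rs[1:]))
seat=p-.025*n;print('seat',seat,'n',n)
c0=plane(w['K'],w['W'],cv(298,325),p,n)
for k,q in dict(mark=(378,478),lug=(387,515),tip=(321,155),tail=(291,392)).items():
    v=plane(w['K'],w['W'],cv(*q),p,n)-c0;print(k,np.degrees(np.arctan2(v@gy,v@up)).round(1),np.hypot(v@gy,v@up).round(4))
E
python3 ang.py
```

```text
dial [0.50746913 0.06609597 0.12193614] [np.float64(0.0021), np.float64(0.0001), np.float64(0.0021)]
pairs [0.50770777 0.06591397 0.12225154] [0.50684822 0.06372681 0.12417049]
seat [0.50395143 0.07999781 0.10145614] n [ 0.14070832 -0.55607385  0.8192    ]
mark -166.0 0.0231
lug -168.4 0.0282
tip -20.1 0.0224
tail 161.6 0.009
```

>>> {"api": "step_arm", "payload": {"moves": [[0,-4,10,-20,-0.021,0.083,-0.123],[0,-8,22,-40,-0.042,0.166,-0.246],[0,-11,36,-63,-0.063,0.25,-0.369],[0,-11,36,-63,-0.083,0.333,-0.492],[0,-11,36,-63,-0.083,0.333,-0.492],[0,-11,36,-63,-0.083,0.333,-0.492]]}}

```text
clock: 3.7
position: [0.5216, 0.0093, 0.2046]
ee_rot: [0.837, 0.458, 0.077, -0.291]
ft_force: [-0.2, 0.4, -0.3]
grip_width: 1.0
grasp_force: 0.0
```

```bash
python3 - <<'E'
from dial import *
o=manip.get_obs();print(o['clock'],o['joint_pos'].round(2),o['position'],R.from_quat(o['ee_rot']).as_matrix().round(3))
im,K,W=shot('wrist'); np.savez('w2.npz',im=im,K=K,W=W)
z=np.load('w1.npz')
p=np.array([.507,.0655,.1245]);print(proj(K,W,p),proj(z['K'],z['W'],p))
big=cv2.resize(im,(800,600),interpolation=cv2.INTER_CUBIC);cv2.imwrite('pics/w2.png',big)
E
```

```text
3.7 [-0.43  0.43  0.85  1.69 -0.78  1.62  0.01] [0.52164526 0.0093316  0.20463181] [[ 0.569  0.811 -0.138]
 [ 0.722 -0.411  0.557]
 [ 0.395 -0.416 -0.819]]
[[254.19932412 191.12142057]] [[254.60195838 176.41621796]]
```

View pics/w2.png

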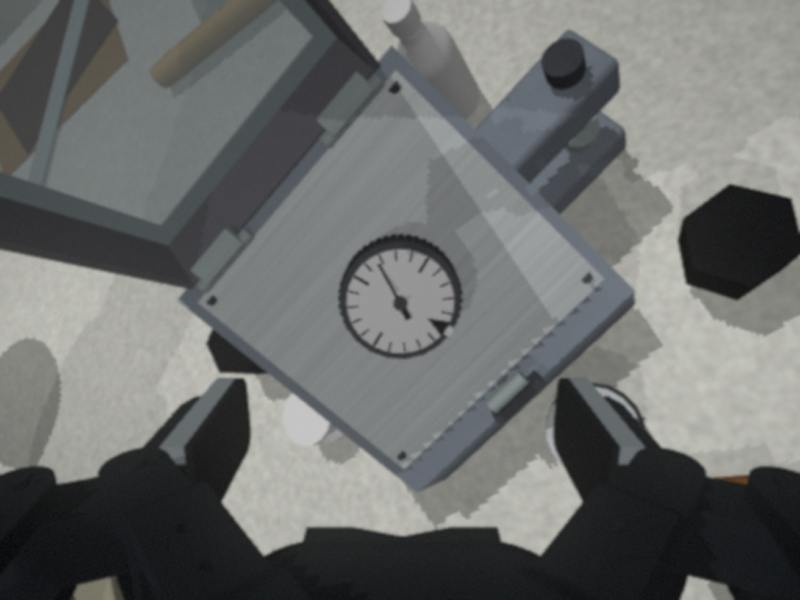

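>>> {"api": "step_arm", "payload": {"moves": [[0,0,0,0,-0.019,0.076,-0.112],[0,0,0,0,-0.038,0.152,-0.224],[0,0,0,0,-0.058,0.23,-0.34],[0,0,0,0,-0.078,0.31,-0.46],[0,0,0,0,-0.099,0.39,-0.58],[0,0,0,0,-0.12,0.475,-0.7],[0,0,0,0,-0.14,0.56,-0.82],[0,0,0,0,-0.16,0.64,-0.94],[0,0,0,0,-0.181,0.72,-1.065],[0,0,0,0,-0.207,0.833,-1.23]]}}

```text
clock: 4.75
position: [0.5214, 0.0091, 0.2042]
ee_rot: [0.929, -0.215, -0.135, -0.268]
ft_force: [0.0, -0.0, 0.8]
grip_width: 1.001
grasp_force: 0.0
```

>>> {"api": "step_arm", "payload": {"moves": [[0,0,0,0,0,0,0],[0,0,0,0,0,0,0],[0,0,0,0,0,0,0]]}}

```text
clock: 5.05
position: [0.5211, 0.0093, 0.2036]
ee_rot: [0.93, -0.212, -0.134, -0.269]
ft_force: [0.4, -1.4, -0.5]
grip_width: 1.001
grasp_force: 0.0
```

```bash
python3 - <<'E'
from dial import *
o=manip.get_obs();M=R.from_quat(o['ee_rot']).as_matrix();print(o['clock'],o['joint_pos'].round(2),o['position'],M.round(3))
im,K,W=shot('wrist'); np.savez('w3.npz',im=im,K=K,W=W);cv2.imwrite('pics/w3.png',cv2.resize(im,(800,600),interpolation=cv2.INTER_CUBIC))
p=np.array([.507,.0655,.1245])
for f in ['w1','w2','w3']:
    z=np.load(f+'.npz');g=cv2.cvtColor(z['im'],cv2.COLOR_BGR2GRAY)
    u=proj(z['K'],z['W'],p)[0];yy,xx=np.mgrid[:384,:512]
    m=((g<75)&(np.hypot(xx-u[0],yy-u[1])<50)).astype(np.uint8)
    cs=[c for c in cv2.findContours(m,cv2.RETR_LIST,cv2.CHAIN_APPROX_NONE)[0] if len(c)>60]
    print(f,u,[cv2.fitEllipse(c) for c in cs])
E
```

```text
5.05 [-0.59  0.55  1.1   1.7  -0.9   1.71 -1.34] [0.5211452  0.00928121 0.20363903] [[ 0.874 -0.466 -0.136]
 [-0.322 -0.766  0.557]
 [-0.364 -0.443 -0.819]]
w1 [254.60195838 176.41621796] [((254.60067749023438, 177.39695739746094), (52.705039978027344, 55.6915168762207), 74.37162017822266), ((254.8468017578125, 175.52560424804688), (59.87374496459961, 60.56040954589844), 43.9921760559082)]
w2 [254.19932412 191.12142057] [((255.04307556152344, 191.9746551513672), (68.0282974243164, 70.73741912841797), 60.699668884277344), ((255.71620178222656, 189.04319763183594), (76.60279083251953, 77.97425842285156), 21.13876724243164)]
w3 [255.46585389 194.46601788] [((256.90728759765625, 193.21592712402344), (67.69695281982422, 71.90927124023438), 114.36695861816406), ((257.4014892578125, 189.45123291015625), (77.07772827148438, 77.92485809326172), 175.99624633789062)]
```

View pics/w3.png

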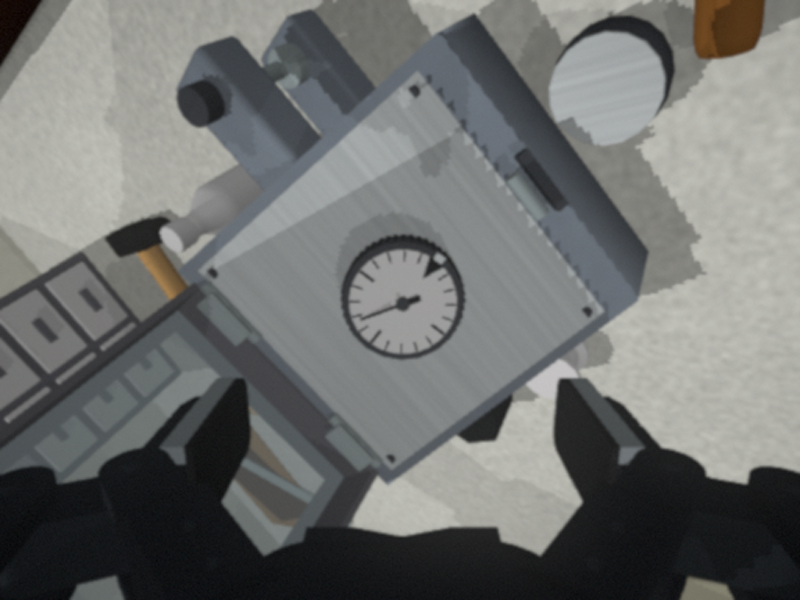

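```bash
cat > fit.py <<'E'
from dial import *
from scipy.optimize import least_squares
obs=[('scene',(238.5,176.3),2,0),('side',(239.6,202.7),2,0),('w1',(254.9,178.5),.6,1),('w2',(255.7,192.8),.6,1),('w3',(257.2,193.1),.6,1)]
Z={f:dict(np.load(f+'.npz')) for f,*_ in obs}
def res(x):
    r=[(proj(Z[f]['K'],Z[f]['W'],x[:3])[0]+k*x[3:]-uv)/s for f,uv,s,k in obs]
    return np.concatenate(r+[x[3:]/1.5])
s=least_squares(res,[.507,.0655,.1245,0,0]);p=s.x[:3];print(s.x.round(4),s.fun.round(2))
o=manip.get_obs();t=o['position'];d=t-p
print('TCP rel dial: n %.4f up %.4f gy %.4f'%(d@n,d@up,d@gy))
seat=p-.025*n; print('seat',seat)
for h in (.06,.03,.005): print(h,((seat+n*h-t)*1000).round(1))
E
python3 fit.py
```

```text
[ 0.5072  0.0646  0.1227 -0.1391  0.4403] [-0.59  0.13  0.11  0.12 -0.09 -0.17  0.14  0.03 -0.02  0.02 -0.09  0.29]
TCP rel dial: n 0.0990 up -0.0002 gy 0.0001
seat [0.50369059 0.07847903 0.10218743]
0.06 [ -9.   35.8 -52.3]
0.03 [-13.2  52.5 -76.8]
0.005 [-16.7  66.4 -97.3]
```

>>> {"api": "step_arm", "payload": {"moves": [[0,-4.2,16.7,-24.6,0,0,0],[0,-8.4,33.4,-49.2,0,0,0],[0,-11.3,44.5,-65.5,0,0,0],[0,-14,55.6,-82,0,0,0],[0,-15.4,61.2,-90.1,0,0,0],[0,-16.3,64.5,-95,0,0,0],[0,-16.3,64.5,-95,0,0,0],[0,-16.3,64.5,-95,0,0,0]]}}

```text
clock: 5.9
position: [0.5051, 0.0734, 0.1089]
ee_rot: [0.93, -0.214, -0.135, -0.268]
ft_force: [0.2, 0.2, 0.2]
grip_width: 1.003
grasp_force: 0.0
```

>>> {"api": "step_arm", "payload": {"grip_force": 25, "moves": [[0.1,0,0,0,0,0,0],[0.2,0,0,0,0,0,0],[0.3,0,0,0,0,0,0],[0.4,0,0,0,0,0,0],[0.5,0,0,0,0,0,0],[0.5,0,0,0,0,0,0]]}}

```text
clock: 6.5
position: [0.505, 0.0736, 0.1088]
ee_rot: [0.929, -0.214, -0.135, -0.268]
ft_force: [-0.7, -2.6, 5.4]
grip_width: 0.691
grasp_force: 26.5
```

```bash
python3 - <<'E'
from dial import *
o=manip.get_obs();print({k:np.round(v,3) for k,v in o.items()})
seat=np.array([.50369,.07848,.10219]);d=o['position']-seat;print(d@n,d@up,d@gy, 'force n,up,gy',o['ft_force']@n,o['ft_force']@up,o['ft_force']@gy)
im,K,W=shot('wrist');cv2.imwrite('pics/w4.png',cv2.resize(im,(800,600),interpolation=cv2.INTER_CUBIC))
E
```

```text
{'clock': np.float64(6.5), 'joint_pos': array([-0.683,  0.602,  1.041,  1.859, -0.993,  1.523, -1.3  ]), 'joint_velocities': array([-0.002,  0.002,  0.   ,  0.   , -0.001, -0.001,  0.   ]), 'tau': array([-1.3940e+00, -4.7119e+01,  1.5975e+01, -2.6004e+01, -1.8900e+00,
        1.9630e+00, -1.0000e-02]), 'position': array([0.505, 0.074, 0.109]), 'ee_rot': array([ 0.929, -0.214, -0.135, -0.268]), 'ft_force': array([-0.748, -2.601,  5.382]), 'torque': array([-0.454,  0.155,  0.142]), 'grasp_force': np.float64(26.536), 'grip_width': np.float64(0.691)}
0.008318080959380319 -0.0003499172938169165 -2.596885221547345e-05 force n,up,gy 5.750424083642807 1.1719382941658227 1.3634762184998346
```

View pics/w4.png

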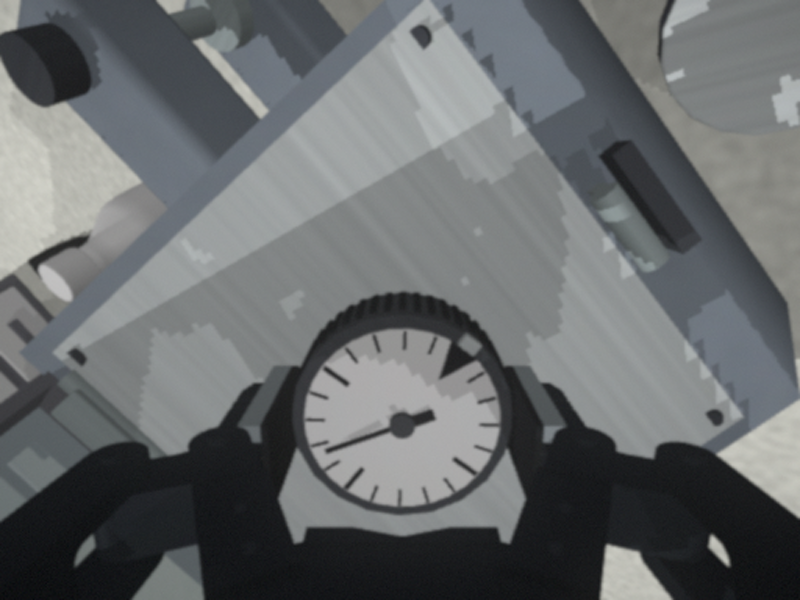

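```bash
cat > a2.py <<'E'
from dial import *
import sys
def angs(d):
    im,K,W=shot('wrist');p=np.array([.5072,.0646,.1240])
    cv=lambda q:(q[0]/1.5625-.2,q[1]/1.5625-.2)
    c0=plane(K,W,cv(d['hub']),p,n)
    for k,q in d.items():
        v=plane(K,W,cv(q),p,n)-c0;print(k,np.degrees(np.arctan2(v@gy,v@up)).round(1),np.hypot(v@gy,v@up).round(4))
    return im,K,W
if __name__=='__main__': angs(dict(hub=(402,426),tip=(328,451),tail=(433,414),apex=(441,377),lug=(470,344)))
E
python3 a2.py
```

```text
hub 0.0 0.0
tip -19.4 0.0217
tail 163.3 0.0091
apex -165.6 0.0176
lug -166.7 0.0294
```

>>> {"api": "step_arm", "payload": {"moves": [[0.5,0,0,0,0.0183,-0.0723,0.1065],[0.5,0,0,0,0.0366,-0.1446,0.213],[0.5,0,0,0,0.0549,-0.2169,0.3195],[0.5,0,0,0,0.0732,-0.2892,0.426],[0.5,0,0,0,0.0915,-0.3615,0.5325],[0.5,0,0,0,0.1098,-0.4338,0.639],[0.5,0,0,0,0.1281,-0.5061,0.7455],[0.5,0,0,0,0.1464,-0.5784,0.852],[0.5,0,0,0,0.1647,-0.6507,0.9585],[0.5,0,0,0,0.183,-0.723,1.065]]}}

```text
clock: 7.6
position: [0.5047, 0.0744, 0.1093]
ee_rot: [0.867, 0.395, 0.055, -0.299]
ft_force: [-1.5, -1.1, 10.1]
grip_width: 0.69
grasp_force: 26.8
```

```bash
python3 - <<'E'
from dial import *
o=manip.get_obs();print(o['joint_pos'].round(2),o['ft_force'],o['torque'],o['grasp_force'])
d=o['position']-np.array([.50369,.07848,.10219]);print(d@n,d@up,d@gy)
im,K,W=shot('wrist');ty=R.from_quat(o['ee_rot']).as_matrix()[:,1];print('tool y ang',np.degrees(np.arctan2(ty@gy,ty@up)))
E
```

```text
[-0.53  0.5   0.82  1.85 -0.89  1.44 -0.08] [-1.53670385 -1.14155186 10.09017151] [0.68740344 0.81142063 0.34380823] 26.816706955432892
0.008277419520046427 0.0006110493024324027 1.955472119687259e-05
tool y ang -145.22962361560363
```

>>> {"api": "step_arm", "payload": {"moves": [[0.5,0,0,0,0.0179,-0.0706,0.104],[0.5,0,0,0,0.0358,-0.1412,0.208],[0.5,0,0,0,0.0537,-0.2118,0.312],[0.5,0,0,0,0.0716,-0.2824,0.416],[0.5,0,0,0,0.0895,-0.353,0.52],[0.5,0,0,0,0.1074,-0.4236,0.624],[0.5,0,0,0,0.1253,-0.4942,0.728],[0.5,0,0,0,0.1432,-0.5648,0.832],[0.5,0,0,0,0.1611,-0.6354,0.936],[0.5,0,0,0,0.179,-0.706,1.04]]}}

```text
clock: 8.65
position: [0.5038, 0.0743, 0.1094]
ee_rot: [0.463, 0.833, 0.219, -0.21]
ft_force: [-6.9, -2.1, 13.9]
grip_width: 0.689
grasp_force: 27.2
```

>>> {"api": "step_arm", "payload": {"moves": [[0.5,0,0,0,0,0,0],[0.5,0,0,0,0,0,0],[0.5,0,0,0,0,0,0]]}}

```text
clock: 8.95
position: [0.5038, 0.0743, 0.1094]
ee_rot: [0.465, 0.831, 0.218, -0.211]
ft_force: [-6.1, -2.4, 13.3]
grip_width: 0.688
grasp_force: 27.1
```

```bash
python3 - <<'E'
from dial import *
o=manip.get_obs();print(o['joint_pos'].round(2),o['ft_force'],o['torque'],o['grasp_force'])
im,K,W=shot('wrist');ty=R.from_quat(o['ee_rot']).as_matrix()[:,1];print('tool y ang',np.degrees(np.arctan2(ty@gy,ty@up)))
np.savez('w5.npz',im=im,K=K,W=W);x=im[200:344,160:352];cv2.imwrite('pics/w5.png',cv2.resize(x,(800,600),interpolation=cv2.INTER_CUBIC))
E
```

```text
[-0.38  0.44  0.62  1.84 -0.8   1.38  1.12] [-6.07544237 -2.4384726  13.30359461] [0.35281562 1.71769033 1.22842937] 27.112303376197815
tool y ang -72.77531184979503
```

View pics/w5.png

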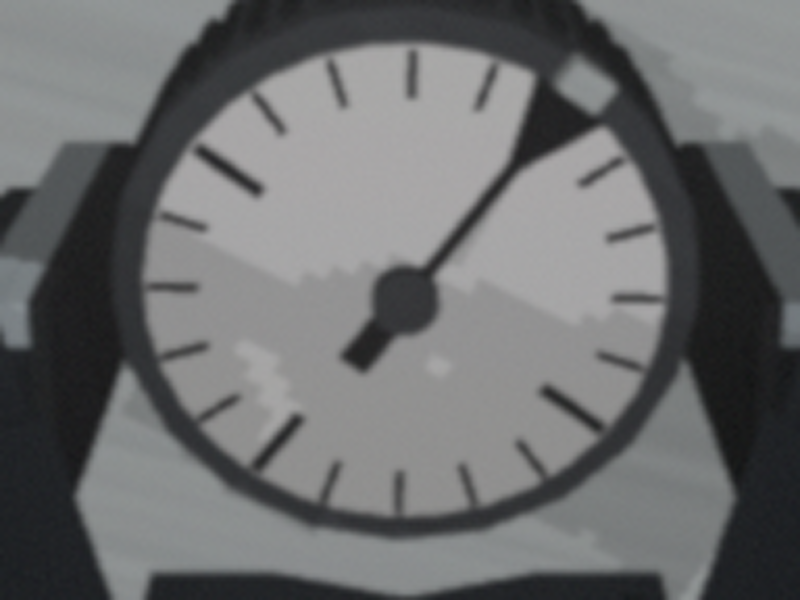

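>>> {"api": "step_arm", "payload": {"moves": [[0.3,0,0,0,0,0,0],[0.15,0,0,0,0,0,0],[0,0,0,0,0,0,0],[0,0,0,0,0,0,0],[0,0,0,0,0,0,0]]}}

```text
clock: 9.5
position: [0.5047, 0.074, 0.1082]
ee_rot: [0.466, 0.831, 0.218, -0.209]
ft_force: [-0.2, 0.2, -0.1]
grip_width: 1.001
grasp_force: 0.0
```

>>> {"api": "step_arm", "payload": {"moves": [[0,2.8,-11.1,16.4,0,0,0],[0,5.6,-22.2,32.8,0,0,0],[0,8.4,-33.4,49.2,0,0,0],[0,11.3,-44.5,65.5,0,0,0],[0,14.1,-55.6,82,0,0,0],[0,16.9,-66.7,98,0,0,0],[0,19.7,-77.8,115,0,0,0],[0,19.7,-77.8,115,0,0,0],[0,19.7,-77.8,115,0,0,0]]}}

```text
clock: 10.4
position: [0.5244, -0.0037, 0.223]
ee_rot: [0.466, 0.831, 0.218, -0.209]
ft_force: [0.1, 1.4, -0.6]
grip_width: 1.001
grasp_force: 0.0
```

```bash
cat > chk.py <<'E'
from dial import *
o=manip.get_obs();M=R.from_quat(o['ee_rot']).as_matrix();print(o['clock'],o['joint_pos'].round(2),o['position'],M.round(3))
p=np.array([.5077,.0634,.1262]);seat=p-.026*n;
# dark-pixel polar profile on the dial: outer ring r 19-22 => triangle angle; inner r 11-15 => needle angle
im,K,W=shot('wrist');np.savez('last.npz',im=im,K=K,W=W)
gray,a,b=dial(im,K,W,p)
m=((np.hypot(a,b)<.04)&(gray<75)).astype(np.uint8)
yy,xx=np.mgrid[:384,:512]
w=((np.hypot(a,b)<.034)&(gray>95)).astype(np.uint8)
cs=[c for c in cv2.findContours(m,cv2.RETR_LIST,cv2.CHAIN_APPROX_NONE)[0] if len(c)>60]
e=min((cv2.fitEllipse(c) for c in cs),key=lambda e:e[1][0]);print('dial px',e,proj(K,W,p))
q=plane(K,W,e[0],p,n);gray,a,b=dial(im,K,W,q);r=np.hypot(a,b);th=np.degrees(np.arctan2(b,a))
for lo,hi in((.010,.015),(.018,.022),(.026,.030)):
    h=[]
    for t in range(-60,21,4):
        k=(r>lo)&(r<hi)&(abs(th-t)<3); h.append(int(gray[k].mean()) if k.any() else -1)
    print(lo,dict(zip(range(-60,21,4),h)))
Mt=np.stack([g,-gy,[0,0,-1]],1);print('rotvec to vertical',R.from_matrix(Mt@M.T).as_rotvec())
print('to behind',((seat+190*.001*g-[0,0,seat[2]])-o['position'])*1000)
E
python3 chk.py
```

```text
10.4 [-0.29  0.39  0.69  1.64 -0.72  1.63  1.08] [ 0.5243948  -0.00372848  0.22295762] [[-0.478  0.867 -0.145]
 [ 0.684  0.47   0.558]
 [ 0.551  0.167 -0.817]]
dial px ((256.0506896972656, 184.1376190185547), (62.14883804321289, 65.79672241210938), 113.6600570678711) [[257.36728859 183.8868897 ]]
0.01 {-60: 145, -56: 145, -52: 145, -48: 145, -44: 145, -40: 144, -36: 144, -32: 134, -28: 116, -24: 91, -20: 97, -16: 127, -12: 142, -8: 145, -4: 145, 0: 146, 4: 146, 8: 145, 12: 145, 16: 146, 20: 146}
0.018 {-60: 140, -56: 138, -52: 144, -48: 145, -44: 142, -40: 135, -36: 141, -32: 143, -28: 109, -24: 62, -20: 54, -16: 105, -12: 141, -8: 143, -4: 135, 0: 141, 4: 146, 8: 145, 12: 139, 16: 136, 20: 144}
0.026 {-60: 60, -56: 59, -52: 62, -48: 60, -44: 59, -40: 58, -36: 57, -32: 55, -28: 70, -24: 103, -20: 109, -16: 76, -12: 53, -8: 54, -4: 52, 0: 54, 4: 55, 8: 54, 12: 50, 16: 51, 20: 51}
rotvec to vertical [-0.61303529 -0.06357927 -0.29126816]
to behind [ -66.96162363  265.78101652 -222.95762494]
```

>>> {"api": "step_arm", "payload": {"moves": [[0.3,0,0,45,-0.1,-0.01,-0.05],[0.6,0,0,90,-0.2,-0.02,-0.1],[1,0,0,135,-0.3,-0.03,-0.15],[1,0,0,180,-0.42,-0.04,-0.2],[1,0,0,205,-0.53,-0.05,-0.25],[1,-10,35,205,-0.613,-0.0636,-0.2913],[1,-20,75,205,-0.613,-0.0636,-0.2913],[1,-30,115,205,-0.613,-0.0636,-0.2913],[1,-40,155,205,-0.613,-0.0636,-0.2913],[1,-50,195,205,-0.613,-0.0636,-0.2913]]}}

```text
clock: 11.45
position: [0.4731, 0.1935, 0.4275]
ee_rot: [0.613, 0.79, -0.0, -0.0]
ft_force: [0.2, 0.4, -0.3]
grip_width: 0.003
grasp_force: 0.0
```

>>> {"api": "step_arm", "payload": {"moves": [[1,-10,40,0,0,0,0],[1,-18,72,0,0,0,0],[1,-18,72,0,0,0,0],[1,-18,72,0,0,0,0]]}}

```text
clock: 11.85
position: [0.4557, 0.2641, 0.4272]
ee_rot: [0.613, 0.79, -0.001, -0.0]
ft_force: [2.1, -0.9, 0.2]
grip_width: -0.003
grasp_force: 0.0
```

```bash
cat > cov.py <<'E'
from dial import *
seat=np.array([.5077,.0634,.1262])-.026*n;base=np.array([seat[0],seat[1],0])
hx,hz=63.9,149.8
def tcp(th,r,w=11):
    e=np.array([-np.cos(th),np.sin(th)]);o_=np.array([np.sin(th),np.cos(th)])
    T=np.array([[.8192,-.5736],[.5736,.8192]]);e=T@e;o_=T@o_
    q=np.array([hx,hz])+r*e+(38+w*abs(o_[0]))*o_
    return base+g*q[0]/1000+np.array([0,0,q[1]/1000])
if __name__=='__main__':
    o=manip.get_obs();M=R.from_quat(o['ee_rot']).as_matrix();P=o['position']
    print(o['clock'],o['joint_pos'].round(2),P,o['ft_force'].round(1),'\n',M.round(3))
    d=P-base;print('gauge coords',(d@g*1000).round(1),(d@gy*1000).round(1),P[2])
    for th in (2.18,2.0,1.8,1.6,1.4,1.2,1.0,.8,.6,.4,.2,.1,.05,0,-.03): print(th,((tcp(th,115)-P)*1000).round(1))
E
python3 cov.py
```

```text
11.85 [-1.02  0.08  0.44  1.37 -0.03  1.7  -0.33] [0.45574023 0.26407841 0.42719562] [ 2.1 -0.9  0.2] 
 [[-0.248  0.969 -0.001]
 [ 0.969  0.248 -0.001]
 [-0.001 -0.002 -1.   ]]
gauge coords 192.4 1.1 0.4271956225532597
2.18 [  20.7  -77.  -162.3]
2.0 [  25.9  -97.9 -155.5]
1.8 [  32.2 -122.4 -152.7]
1.6 [  38.5 -147.3 -155.4]
1.4 [  44.5 -171.3 -163.5]
1.2 [  50.1 -193.2 -176.8]
1.0 [  54.8 -211.9 -194.7]
0.8 [  58.5 -226.5 -216.4]
0.6 [  60.9 -236.2 -240.5]
0.4 [  62.3 -241.5 -262.1]
0.2 [  62.6 -242.9 -284.5]
0.1 [  62.4 -242.1 -295.8]
0.05 [  62.2 -241.3 -301.4]
0 [  62.  -240.2 -307.1]
-0.03 [  61.8 -239.5 -310.4]
```

>>> {"api": "step_arm", "payload": {"moves": [[1,0,0,-45,0,0,0],[1,0,0,-90,0,0,0],[1,0,0,-135,0,0,0],[1,0,0,-162,0,0,0],[1,5,-19,-162,0,0,0],[1,10,-38,-162,0,0,0],[1,14,-53,-162,0,0,0],[1,17.5,-65,-162,0,0,0],[1,20.7,-77,-162,0,0,0],[1,23,-87,-159,0,0,0]]}}

```text
clock: 12.85
position: [0.4795, 0.1755, 0.2693]
ee_rot: [0.614, 0.789, 0.0, -0.0]
ft_force: [-0.4, 2.2, -1.7]
grip_width: -0.004
grasp_force: 0.6
```

>>> {"api": "step_arm", "payload": {"moves": [[1,3,-11,3,0,0,0],[1,6,-23,5,0,0,0]]}}

```text
clock: 13.05
position: [0.4856, 0.1528, 0.2747]
ee_rot: [0.614, 0.789, 0.0, -0.0]
ft_force: [0.1, 0.8, 0.3]
grip_width: 0.002
grasp_force: 0.5
```

```bash
python3 cov.py
```

```text
13.05 [-0.9   0.04  0.53  1.72 -0.02  1.39 -0.12] [0.48555112 0.15283119 0.27470548] [0.1 0.8 0.3] 
 [[-0.246  0.969 -0.   ]
 [ 0.969  0.246  0.   ]
 [ 0.     0.    -1.   ]]
gauge coords 77.2 -0.5 0.27470548360984476
2.18 [-9.2 34.3 -9.8]
2.0 [-3.9 13.4 -3. ]
1.8 [  2.3 -11.2  -0.2]
1.6 [  8.6 -36.1  -2.9]
1.4 [ 14.7 -60.  -11. ]
1.2 [ 20.3 -82.  -24.3]
1.0 [  25.  -100.7  -42.3]
0.8 [  28.7 -115.2  -63.9]
0.6 [  31.1 -124.9  -88. ]
0.4 [  32.5 -130.2 -109.6]
0.2 [  32.8 -131.7 -132. ]
0.1 [  32.6 -130.8 -143.3]
0.05 [  32.4 -130.1 -148.9]
0 [  32.2 -129.  -154.6]
-0.03 [  32.  -128.2 -157.9]
```

>>> {"api": "step_arm", "payload": {"moves": [[1,2.5,-11,0,0,0,0],[1,5.5,-24,-1,0,0,0],[1,8.6,-36,-3,0,0,0],[1,11.6,-48,-6,0,0,0],[1,14.7,-60,-11,0,0,0],[1,17.5,-71,-17,0,0,0],[1,20.3,-82,-24,0,0,0],[1,22.6,-91,-33,0,0,0],[1,25,-101,-42,0,0,0],[1,26.9,-108,-53,0,0,0]]}}

```text
clock: 14.05
position: [0.5125, 0.0441, 0.2205]
ee_rot: [0.614, 0.789, -0.0, 0.0]
ft_force: [0.5, -0.4, 0.5]
grip_width: 0.002
grasp_force: 0.3
```

>>> {"api": "step_arm", "payload": {"moves": [[1,1.8,-7,-11,0,0,0],[1,3,-12,-23,0,0,0],[1,4.2,-17,-35,0,0,0],[1,5,-20,-46,0,0,0],[1,5.6,-22,-57,0,0,0],[1,5.8,-23,-68,0,0,0],[1,5.9,-24,-79,0,0,0]]}}

```text
clock: 14.75
position: [0.5182, 0.0213, 0.1414]
ee_rot: [0.614, 0.789, -0.0, -0.0]
ft_force: [-0.2, 0.3, 0.6]
grip_width: 0.001
grasp_force: 0.1
```

```bash
python3 cov.py | grep -v '^[12]\.'; python3 - <<'E'
from h import *
im,K,W=shot('side');cv2.imwrite('pics/s2.png',cv2.resize(im[90:290,150:350],(600,600),interpolation=cv2.INTER_CUBIC))
E
```

```text
14.75 [-0.71  0.19  0.65  1.88 -0.13  1.11  0.23] [0.51819007 0.02133251 0.1414143 ] [-0.2  0.3  0.6] 
 [[-0.246  0.969 -0.   ]
 [ 0.969  0.246  0.   ]
 [ 0.    -0.    -1.   ]]
gauge coords -58.3 0.1 0.14141429864688748
0.8 [-4.  16.3 69.4]
0.6 [-1.5  6.6 45.3]
0.4 [-0.2  1.3 23.7]
0.2 [ 0.2 -0.2  1.3]
0.1 [ -0.    0.7 -10. ]
0.05 [ -0.2   1.4 -15.7]
0 [ -0.5   2.5 -21.3]
-0.03 [ -0.7   3.3 -24.6]
```

View pics/s2.png

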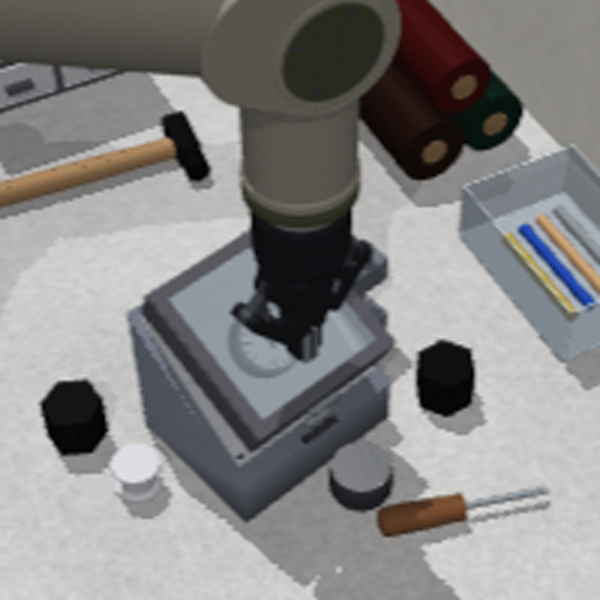

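The picture shows the cover lying over the bezel, slightly open, with the finger tip on its clear face and the bystanders undisturbed. Now I'll press it down gently.

>>> {"api": "step_arm", "payload": {"moves": [[1,0,0,-4,0,0,0],[1,0,0.5,-8,0,0,0],[1,0,0.7,-11,0,0,0],[1,0,1,-13,0,0,0],[1,0,1,-15,0,0,0]]}}

```text
clock: 15.3
position: [0.5184, 0.0224, 0.1276]
ee_rot: [0.614, 0.789, 0.0, 0.0]
ft_force: [-3.1, -0.3, 13.8]
grip_width: 0.003
grasp_force: 5.9
```

>>> {"api": "step_arm", "payload": {"moves": [[1,0,0,-1,0,0,0],[1,0,0,-2,0,0,0],[1,0,0,-3,0,0,0]]}}

```text
clock: 15.6
position: [0.5191, 0.0222, 0.1267]
ee_rot: [0.614, 0.789, 0.001, 0.0]
ft_force: [-8.4, -1.7, 25.0]
grip_width: -0.005
grasp_force: 11.0
```

>>> {"api": "step_arm", "payload": {"moves": [[1,0,0,-0.5,0,0,0],[1,0,0,-1,0,0,0]]}}

```text
clock: 15.8
position: [0.5194, 0.022, 0.1263]
ee_rot: [0.614, 0.789, 0.001, 0.0]
ft_force: [-12.4, -2.1, 35.0]
grip_width: -0.001
grasp_force: 14.7
```

```bash
cat > prof.py <<'E'
from cov import *
T=np.array([[.8192,-.5736],[.5736,.8192]])
def edge(th,y,dep):
    e=T@np.array([-np.cos(th),np.sin(th)]);o_=T@np.array([np.sin(th),np.cos(th)])
    q=np.array([hx,hz])+150*e+dep*o_
    return base+g*q[0]/1000+gy*y/1000+np.array([0,0,q[1]/1000])
ths=np.arange(-.12,.22,.02)
print('th',ths.round(2))
for cam in ('side','scene'):
    im,K,W=shot(cam);gr=cv2.cvtColor(im,cv2.COLOR_BGR2GRAY);np.savez('p_'+cam+'.npz',im=im,K=K,W=W)
    for dep in (38,0):
        for y in (60,30,-30,-60):
            uv=np.array([proj(K,W,edge(t,y,dep))[0] for t in ths],np.float32)
            v=cv2.remap(gr,uv[:,0].copy(),uv[:,1].copy(),cv2.INTER_LINEAR).ravel();print(cam,dep,y,uv[0].round(),uv[-1].round(),v)
o=manip.get_obs();print(o['ft_force'],o['position'])
E
python3 prof.py
```

```text
th [-0.12 -0.1  -0.08 -0.06 -0.04 -0.02  0.    0.02  0.04  0.06  0.08  0.1
  0.12  0.14  0.16  0.18  0.2 ]
side 38 60 [238. 240.] [241. 233.] [85 84 84 84 85 88 91 92 92 94 94 94 89 86 86 86 87]
side 38 30 [247. 234.] [250. 226.] [83 86 87 85 83 83 85 89 89 85 81 72 67 67 67 67 70]
side 38 -30 [264. 221.] [269. 213.] [78 78 80 80 79 80 81 79 77 82 90 92 92 89 88 86 86]
side 38 -60 [273. 215.] [278. 207.] [ 91 103 110 115 115 112 109 106 105 106 106 105 101  88  87  86  87]
side 0 60 [232. 241.] [237. 238.] [47 46 52 57 63 68 71 75 81 85 89 92 93 92 91 91 92]
side 0 30 [240. 235.] [247. 231.] [86 86 87 88 89 91 92 91 91 92 97 95 88 82 78 77 76]
side 0 -30 [258. 222.] [264. 219.] [68 69 69 70 74 76 79 81 82 85 83 87 94 88 83 79 78]
side 0 -60 [266. 216.] [273. 212.] [ 81  85  87  91  92  92  92  94  98  94  91  91  94  97 105 110 105]
scene 38 60 [209. 193.] [203. 182.] [121 114  84  54  46  47  45  56  69  84  93  98  95  93  93  96 119]
scene 38 30 [217. 196.] [212. 185.] [108  97  89  73  51  48  47  57  66  73  80  78  77  76  79 102 117]
scene 38 -30 [233. 204.] [229. 193.] [112 109  95  81  66  49  51  56  68  80  92  94  85  79  78  87 115]
scene 38 -60 [242. 208.] [238. 197.] [112 107  97  90  68  50  45  50  63  82  92  98  97  95  92  94 109]
scene 0 60 [216. 196.] [208. 189.] [111 110 109 113 109 106 104  97  95  82  61  45  47  43  44  51  64]
scene 0 30 [223. 199.] [216. 193.] [ 99 100  97  98 103 107 105 104  93  81  72  61  45  48  42  49  53]
scene 0 -30 [240. 207.] [233. 200.] [114 111 113 118 112 108 110  99  91  84  71  61  56  39  46  46  55]
scene 0 -60 [248. 211.] [242. 204.] [112 112 117 116 111 110 109 100  96  89  76  68  57  43  46  46  53]
[-10.84326879  -2.84759963  31.29052646] [0.51937301 0.02205771 0.12632911]
```

>>> {"api": "step_arm", "payload": {"moves": [[1,0,0,2,0,0,0],[1,0,0,5,0,0,0],[1,0,0,15,0,0,0],[1,0,0,45,0,0,0],[1,0,-20,85,0,0,0],[1,0,-40,120,0,0,0],[1,0,-40,120,0,0,0],[1,0,-40,120,0,0,0]]}}

```text
clock: 16.7
position: [0.5185, -0.018, 0.2441]
ee_rot: [0.615, 0.789, 0.001, 0.0]
ft_force: [0.0, 0.2, -0.3]
grip_width: -0.004
grasp_force: 0.0
```

```bash
cat > prof2.py <<'E'
from prof import edge,T
from cov import *
p=np.array([.5077,.0634,.1262]);px={'scene':(238.5,176.3),'side':(239.6,202.7)}
ths=np.arange(-.12,.22,.02);print(ths.round(2))
for cam in ('scene','side'):
    im,K,W=shot(cam);gr=cv2.cvtColor(im,cv2.COLOR_BGR2GRAY);off=np.array(px[cam])-proj(K,W,p)[0];print(cam,'bias px',off)
    np.savez('c_'+cam+'.npz',im=im,K=K,W=W)
    for dep in (38,0):
        for y in (60,30,0,-30,-60):
            uv=np.array([proj(K,W,edge(t,y,dep))[0]+off for t in ths],np.float32)
            print(cam,dep,y,cv2.remap(gr,uv[:,0].copy(),uv[:,1].copy(),cv2.INTER_LINEAR).ravel())
E
python3 prof2.py | sed -n '20,$p'
```

```text
[-0.12 -0.1  -0.08 -0.06 -0.04 -0.02  0.    0.02  0.04  0.06  0.08  0.1
  0.12  0.14  0.16  0.18  0.2 ]
scene bias px [1.467678 0.537423]
scene 38 60 [114  90  72  62  43  44  44  48  65  82  99  95  95  95  94  93  92]
scene 38 30 [110 104  81  54  52  43  44  52  64  79  91  97  96  92  93  98 121]
scene 38 0 [101 109 104  95  76  62  41  52  62  76  90  98  96  93  91  97 113]
scene 38 -30 [108  99  89  74  53  47  42  44  54  74  93  97  96  95  92  97 109]
scene 38 -60 [108 103  94  78  53  49  43  48  60  73  89  94  96  94  91  96 111]
scene 0 60 [106 108 109 106 107 102  97  94  86  74  72  59  40  43  48  56  62]
scene 0 30 [105 100 100 103 100  97 101  95  91  87  73  58  52  41  48  51  58]
scene 0 0 [110 109 115 113 112 106  96  82  80  82  82  74  65  60  52  50  53]
scene 0 -30 [110 114 115 111 111 112 107 105  95  82  77  67  43  46  45  50  54]
scene 0 -60 [129 127 111 109 115 114 111 106  94  88  84  66  47  48  44  48  52]
side bias px [-0.5502658   0.41974013]
side 38 60 [84 85 84 84 85 85 90 97 97 93 92 92 90 86 85 85 85]
side 38 30 [79 79 85 87 87 85 86 88 93 94 96 93 84 83 85 85 85]
side 38 0 [86 92 95 97 97 96 95 94 93 89 86 86 86 85 85 85 86]
side 38 -30 [77 78 78 80 81 81 82 83 83 83 89 96 91 88 86 86 85]
side 38 -60 [ 79  87  99 106 112 113 112 108 104 102 101 100  98  93  85  86  86]
side 0 60 [49 50 51 54 59 65 72 75 75 77 81 85 89 91 91 90 89]
side 0 30 [ 85  85  84  87  90  91  91  92  92  92  93  96 102  98  93  90  89]
side 0 0 [84 84 83 83 85 85 85 84 86 87 87 89 89 88 85 85 85]
side 0 -30 [ 85  85  85  86  88  91  93  93  94  92  92  91  94 100  98  93  92]
side 0 -60 [ 88  89  91  91  91  92  92  92  91  94  95  91  90  93  95 100 106]
```

>>> {"api": "step_arm", "payload": {"moves": [[1,-7,40,0,0,0,0],[1,-13,80,0,0,0,0],[1,-18,109.5,0,0,0,0],[1,-18,109.5,-25,0,0,0],[1,-18,109.5,-48,0,0,0],[1,-18,109.5,-58,0,0,0],[1,-18,109.5,-62,0,0,0],[1,-18,109.5,-64,0,0,0],[1,-18,109.5,-65,0,0,0]]}}

```text
clock: 17.8
position: [0.5006, 0.0917, 0.1789]
ee_rot: [0.614, 0.789, 0.0, 0.0]
ft_force: [-0.6, 0.7, 0.4]
grip_width: 0.002
grasp_force: 0.0
```

>>> {"api": "step_arm", "payload": {"moves": [[1,0,0,-1,0,0,0],[1,0,0,-2,0,0,0]]}}

```text
clock: 18.0
position: [0.5005, 0.0917, 0.1768]
ee_rot: [0.614, 0.789, 0.0, 0.0]
ft_force: [-0.4, -1.4, 0.0]
grip_width: -0.006
grasp_force: 0.0
```

>>> {"api": "step_arm", "payload": {"moves": [[1,0,0,-1,0,0,0],[1,0,0,-2,0,0,0]]}}

```text
clock: 18.2
position: [0.5003, 0.0917, 0.1744]
ee_rot: [0.614, 0.789, 0.0, -0.0]
ft_force: [0.0, 0.7, -0.2]
grip_width: 0.002
grasp_force: 0.0
```

>>> {"api": "step_arm", "payload": {"moves": [[1,0,0,-1,0,0,0],[1,0,0,-2,0,0,0]]}}

```text
clock: 18.4
position: [0.5002, 0.0917, 0.1723]
ee_rot: [0.614, 0.789, -0.0, -0.0]
ft_force: [-0.7, 0.4, 0.2]
grip_width: 0.0
grasp_force: 0.0
```

>>> {"api": "step_arm", "payload": {"moves": [[1,0,0,-1,0,0,0],[1,0,0,-2,0,0,0]]}}

```text
clock: 18.6
position: [0.5002, 0.0917, 0.1702]
ee_rot: [0.614, 0.789, -0.0, -0.0]
ft_force: [-0.8, 0.1, 0.6]
grip_width: 0.0
grasp_force: 0.0
```

>>> {"api": "step_arm", "payload": {"moves": [[1,0,0,-1,0,0,0],[1,0,0,-2,0,0,0]]}}

```text
clock: 18.8
position: [0.5004, 0.0918, 0.1695]
ee_rot: [0.614, 0.789, 0.0, -0.0]
ft_force: [-8.7, -1.9, 21.2]
grip_width: -0.001
grasp_force: 8.9
```

```bash
python3 - <<'E'
from cov import *
o=manip.get_obs();P=o['position'];M=R.from_quat(o['ee_rot']).as_matrix()
Mt=np.stack([up,-gy,-n],1);print('rv',R.from_matrix(Mt@M.T).as_rotvec())
for th in (.2,.09,.05,0): print(th,((tcp(th,138,0)-P)*1000).round(1),tcp(th,138,0))
E
```

```text
rv [5.91255619e-01 1.50045591e-01 5.39984342e-05]
0.2 [ 22.7 -89.4 -40. ] [0.52312649 0.00243509 0.12951999]
0.09 [ 21.9 -86.4 -55.4] [0.52237028 0.00542362 0.11408698]
0.05 [ 21.5 -84.9 -60.9] [0.52199275 0.00691562 0.10857233]
0 [ 21.  -82.7 -67.7] [0.52144526 0.00907926 0.1017728 ]
```

>>> {"api": "step_arm", "payload": {"moves": [[1,0,0,30,0,0,0],[1,5,-25,60,0.118,0.03,0],[1,10,-60,70,0.236,0.06,0],[1,15,-95,60,0.354,0.09,0],[1,20,-115,40,0.472,0.12,0],[1,23,-115,15,0.592,0.15,0],[1,23,-113,5,0.592,0.15,0],[1,23,-113,0,0.592,0.15,0],[1,23,-113,0,0.592,0.15,0]]}}

```text
clock: 19.7
position: [0.5234, -0.02, 0.1689]
ee_rot: [0.585, 0.754, 0.184, -0.237]
ft_force: [0.5, 0.7, -0.4]
grip_width: -0.001
grasp_force: 0.0
```

```bash
python3 - <<'E'
from cov import *
o=manip.get_obs();P=o['position'];M=R.from_quat(o['ee_rot']).as_matrix();print(P,o['ft_force'],o['joint_pos'].round(2))
Mt=np.stack([up,-gy,-n],1);print('rv',R.from_matrix(Mt@M.T).as_rotvec())
for th in (.2,.09,.05,0): print(th,((tcp(th,138,0)-P)*1000).round(1))
E
```

```text
[ 0.52336092 -0.01996159  0.16889626] [ 0.50721719  0.66860185 -0.40937059] [-0.28  0.47  0.72  1.68 -0.76  1.58  0.88]
rv [ 0.00109828  0.00077058 -0.00275024]
0.2 [ -0.2  22.4 -39.4]
0.09 [ -1.   25.4 -54.8]
0.05 [ -1.4  26.9 -60.3]
0 [ -1.9  29.  -67.1]
```

>>> {"api": "step_arm", "payload": {"moves": [[1,0,11,-25,0,0,0],[1,-1,22,-45,0,0,0],[1,-1,24.5,-53,0,0,0],[1,-1,25.4,-55,0,0,0],[1,-1.2,25.9,-56.5,0,0,0]]}}

```text
clock: 20.2
position: [0.5227, 0.0047, 0.1134]
ee_rot: [0.585, 0.753, 0.185, -0.236]
ft_force: [-0.5, 0.1, 4.7]
grip_width: 0.001
grasp_force: 1.8
```

>>> {"api": "step_arm", "payload": {"moves": [[1,-0.2,0.4,-1,0,0,0],[1,-0.2,0.7,-2,0,0,0]]}}

```text
clock: 20.4
position: [0.5228, 0.0049, 0.1128]
ee_rot: [0.585, 0.753, 0.186, -0.237]
ft_force: [-3.2, -2.5, 20.1]
grip_width: -0.004
grasp_force: 9.1
```

>>> {"api": "step_arm", "payload": {"moves": [[1,-0.1,0.4,-0.7,0,0,0],[1,-0.2,0.7,-1.2,0,0,0]]}}

```text
clock: 20.6
position: [0.5229, 0.005, 0.1126]
ee_rot: [0.585, 0.753, 0.187, -0.236]
ft_force: [-5.1, -4.7, 25.9]
grip_width: -0.002
grasp_force: 12.2
```

>>> {"api": "step_arm", "payload": {"moves": [[1,-0.1,0.3,-0.5,0,0,0],[1,-0.2,0.6,-0.9,0,0,0]]}}

```text
clock: 20.8
position: [0.5229, 0.005, 0.1124]
ee_rot: [0.586, 0.753, 0.187, -0.236]
ft_force: [-5.8, -8.7, 30.8]
grip_width: 0.001
grasp_force: 15.2
```

>>> {"api": "step_arm", "payload": {"moves": [[1,0,0,0,0,0,0],[1,0,0,0,0,0,0],[1,0,0,0,0,0,0],[1,0,0,0,0,0,0],[1,0,0,0,0,0,0]]}}

```text
clock: 21.3
position: [0.5229, 0.005, 0.1125]
ee_rot: [0.586, 0.753, 0.187, -0.236]
ft_force: [-6.1, -7.0, 30.1]
grip_width: 0.001
grasp_force: 13.9
```

```bash
python3 - <<'E'
from cov import *
o=manip.get_obs();print(o['ft_force'],o['torque'],o['position'],o['tau'].round(1),(o['position']-base)@gy)
E
```

```text
[-6.07943589 -7.04609436 30.13873456] [1.74419179 1.95150162 0.98617716] [0.52286394 0.00504278 0.11249081] [ -3.4 -43.4   6.9 -24.3  -1.4  -2.6   0. ] -0.00038515430721432903
```

>>> {"api": "step_arm", "payload": {"moves": [[1,-0.2,0.8,0.6,0,0,0],[1,-0.4,1.6,1.1,0,0,0],[1,-0.6,2.4,1.7,0,0,0]]}}

```text
clock: 21.6
position: [0.5227, 0.0054, 0.1125]
ee_rot: [0.587, 0.753, 0.186, -0.234]
ft_force: [0.3, -13.8, 12.8]
grip_width: 0.001
grasp_force: 9.1
```

>>> {"api": "step_arm", "payload": {"moves": [[1,-0.2,0.8,0.3,0,0,0],[1,-0.4,1.6,0.6,0,0,0]]}}

```text
clock: 21.8
position: [0.5227, 0.0055, 0.1125]
ee_rot: [0.588, 0.752, 0.185, -0.233]
ft_force: [1.5, -18.6, 11.3]
grip_width: 0.001
grasp_force: 9.5
```

>>> {"api": "step_arm", "payload": {"moves": [[1,-0.1,0.6,-0.8,0,0,0],[1,-0.2,1.1,-1.6,0,0,0]]}}

```text
clock: 22.0
position: [0.5225, 0.0059, 0.1109]
ee_rot: [0.588, 0.752, 0.185, -0.232]
ft_force: [1.8, -16.6, 7.5]
grip_width: -0.0
grasp_force: 7.3
```

>>> {"api": "step_arm", "payload": {"moves": [[1,-0.1,0.3,-0.4,0,0,0],[1,-0.2,0.6,-0.8,0,0,0]]}}

```text
clock: 22.2
position: [0.5219, 0.0083, 0.1093]
ee_rot: [0.588, 0.752, 0.185, -0.234]
ft_force: [2.1, -9.3, 3.4]
grip_width: 0.002
grasp_force: 4.0
```

>>> {"api": "step_arm", "payload": {"moves": [[1,-0.1,0.6,-0.9,0,0,0],[1,-0.2,1.1,-1.8,0,0,0],[1,-0.4,1.6,-2.7,0,0,0]]}}

```text
clock: 22.5
position: [0.5202, 0.0131, 0.1059]
ee_rot: [0.586, 0.753, 0.185, -0.236]
ft_force: [-0.2, -0.3, -0.3]
grip_width: 0.0
grasp_force: 0.0
```

>>> {"api": "step_arm", "payload": {"moves": [[1,-0.1,0.6,-0.9,0,0,0],[1,-0.2,1.1,-1.8,0,0,0],[1,-0.4,1.6,-2.7,0,0,0]]}}

```text
clock: 22.8
position: [0.5202, 0.0137, 0.1051]
ee_rot: [0.586, 0.752, 0.186, -0.236]
ft_force: [-4.3, -13.6, 28.8]
grip_width: -0.006
grasp_force: 15.1
```

```bash
python3 - <<'E'
from cov import *
o=manip.get_obs();P=o['position'];f=o['ft_force'];print(P,'F n,up,gy',f@n,f@up,f@gy)
d=P-tcp(0,138,0);print('rel closed face: n %.1f up %.1f mm'%(d@n*1e3,d@up*1e3))
E
```

```text
[0.52017388 0.0136934  0.10512196] F n,up,gy 30.570107668792588 6.586675190128529 7.546121003672626
rel closed face: n -0.0 up 5.8 mm
```

>>> {"api": "step_arm", "payload": {"moves": [[1,0.3,-1.1,1.6,0,0,0],[1,0.7,-2.8,4.1,0,0,0],[1,2.8,-11.1,16.4,0,0,0],[1,8.4,-33.4,49.2,0,0,0],[1,14.1,-55.6,82,0,0,0],[1,19.7,-77.8,115,0,0,0],[1,22,-89,131,0,0,0],[1,22,-89,131,0,0,0],[1,22,-89,131,0,0,0],[1,22,-89,131,0,0,0]]}}

```text
clock: 23.8
position: [0.5408, -0.0726, 0.2324]
ee_rot: [0.585, 0.753, 0.184, -0.238]
ft_force: [0.2, 0.3, -0.2]
grip_width: 0.001
grasp_force: 0.0
```

```bash
python3 prof2.py | sed -n '20,32p'; python3 chk.py | head -8
```

```text
[-0.12 -0.1  -0.08 -0.06 -0.04 -0.02  0.    0.02  0.04  0.06  0.08  0.1
  0.12  0.14  0.16  0.18  0.2 ]
scene bias px [1.467678 0.537423]
scene 38 60 [ 74  66  42  56  68  76  83  95  92  91  90  89  88  87  91 118 155]
scene 38 30 [ 79  51  56  53  63  78  87  93  94  92  89  90  98 114 130 141 132]
scene 38 0 [ 74  68  56  49  62  74  88  91  94  92  90  91  94 112 130 139 139]
scene 38 -30 [ 78  66  44  49  62  75  83  90  94  94  91  90  94 105 125 137 140]
scene 38 -60 [ 74  68  45  51  59  72  82  92  95  94  91  89  94 104 122 134 140]
scene 0 60 [77 84 89 72 56 61 62 51 52 59 58 67 74 82 88 90 94]
scene 0 30 [81 77 73 67 65 63 54 62 59 53 62 61 67 76 86 97 94]
scene 0 0 [78 76 79 69 63 71 77 69 64 64 59 62 71 79 86 89 93]
scene 0 -30 [88 91 89 82 81 83 76 65 66 62 48 54 60 70 82 88 96]
scene 0 -60 [114 101  92  89  91  88  78  72  68  55  48  60  63  70  80  87  96]
24.0 [-0.19  0.5   0.75  1.51 -0.74  1.74  0.87] [ 0.54093514 -0.07285704  0.23273166] [[-0.201  0.969 -0.142]
 [ 0.794  0.246  0.556]
 [ 0.574 -0.001 -0.819]]Traceback (most recent call last):
  File "chk.py", line 11, in <module>
    e=min((cv2.fitEllipse(c) for c in cs),key=lambda e:e[1][0]);print('dial px',e,proj(K,W,p))
ValueError: min() iterable argument is empty
```

```bash
python3 - <<'E'
from dial import *
z=np.load('last.npz');p=np.array([.5072,.0640,.1250]);gray,a,b=dial(z['im'],z['K'],z['W'],p);r=np.hypot(a,b);th=np.degrees(np.arctan2(b,a))
for lo,hi in((.010,.015),(.018,.022)):print(lo,{t:int(gray[(r>lo)&(r<hi)&(abs(th-t)<4)].mean()) for t in range(-52,13,4)})
manip.hand_in()
E
```

```text
0.01 {-52: 144, -48: 144, -44: 144, -40: 144, -36: 144, -32: 143, -28: 139, -24: 128, -20: 126, -16: 134, -12: 141, -8: 144, -4: 144, 0: 145, 4: 144, 8: 144, 12: 144}
0.018 {-52: 143, -48: 144, -44: 142, -40: 140, -36: 141, -32: 141, -28: 130, -24: 112, -20: 111, -16: 125, -12: 139, -8: 142, -4: 139, 0: 140, 4: 144, 8: 144, 12: 142}
the job is handed in; nothing more can be done
```

The gauge is zeroed, with the mark and needle both at about -22°, and the cover is snapped shut, measured at its closed position; the job is handed in at about 24 s, but no verdict came back.

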